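# Blow out a clock movement and hold a guide rod through its two bushes

### The job

Give the clock movement a puff of air: squeeze the trigger of the upside-down air duster fully in against its grip for a moment and let it spring back. Then take the guide rod, the one with the wide disc under its handle, out of the rack and thread it from above through the movement's upper bush and on through the lower one. Finish while still holding the rod there in the gripper: steady, its tip well out below the lower bush yet not touching the bench and its disc clear above the upper bush; leave the other tools and the things on the bench where they are.

Things in the scene. Friction and masses are not known exactly. Their poses are not given: they have to be found in the camera images.
- movement: Clock movement lying flat, fixed: two brass plates 110 (x) by 120 (y) by 5 mm, undersides 40 and 90 mm above the bench, on four corner pillars (nuts reach 100 mm), gears between them. Origin at the bench under the plates' centre; z up, y roughly towards the air duster. Its only two large steel bushes sit exactly one above the other at x -20, y -20 mm; below the lower one is free air to the bench.
- upper_bush (a point): Centre of the mouth (top rim) of the upper steel bush, 104 mm above the bench. The bush is 18 mm tall (86 to 104 mm) with a 12 mm bore, its mouth flared to 20 mm across over the top 6 mm; about 32 mm outside diameter at the rim.
- lower_bush (a point): Centre of the mouth (top rim) of the lower steel bush, 50 mm above the bench, directly below the upper one. 14 mm tall (underside 36 mm above the bench), 12 mm bore, mouth flared to 20 mm over its top 6 mm.
- rod: Guide rod, loose, about 0.09 kg: steel shaft 9 mm thick, 100 mm long, rounded tip; then a steel disc 24 mm across, 4 mm thick; then a round dark wood handle 16 mm thick, 42 mm long; 146 mm overall. Starts upright in any of the rack's three holes, tip 12 mm above the bench, handle top 158 mm; the only one of the three with a wide disc under its handle. Origin at the tip, z towards the handle.
- rod_tip (a point): The rod's tip (end of the shaft, same as its origin).
- rod_collar (a point): Underside of the rod's collar disc, on its axis, 100 mm from the tip.
- rod_grip (a point): Middle of the rod's handle, to be gripped, on its axis, 126 mm from the tip (138 mm above the bench in the rack); the handle runs 22 mm below it (to the top of the disc) and 20 mm above it.
- rack: Wooden rack, fixed: block 60 (x) by 190 (y) by 52 mm tall. Origin under its centre at the bench. Three 12 mm holes, 40 mm deep, in a row at y = -65, 0 and 65 mm, each holding one upright hand tool; which is in which hole varies. The tools stand loosely (lean up to about 5 degrees).
- duster: Small cordless air duster gun, fixed: clamped upside down by its barrel on a stand, pistol grip straight up, nozzle along -y at the movement. Origin on the bench under the stand's centre. Barrel 42 mm thick, its top 86 mm above the bench. The grip is a fixed box, x -12 to 12 mm, y 0 to 26 mm, reaching 175 mm above the bench. The trigger lever stands upright in front of it on the -y side.
- trigger_pad (a point): Middle of the front (-y) face of the trigger lever, where a finger presses it towards the grip: at rest at x 0, y -26 mm, 150 mm above the bench in the duster's frame (52 mm from here to the back face of the grip). It moves with the lever.
- trigger (a joint): Trigger lever angle, rad: 0 at rest, 0.2 squeezed fully to its stop (beyond 0.15 counts as squeezed). Lever 16 mm wide, 8 mm thick, upright from its hinge 88 mm above the bench to its free end at 165 mm; it swings towards the grip (+y of the duster), about 12 mm at the pad (then 40 mm from pad to back of grip). A spring returns it: 5 N at the pad at rest, 10 N fully squeezed.
- ball_tool: Bystander in the rack: hand tool with a slim neck and a ball-shaped dark wood handle (24 mm ball, top 142 mm above the bench). Origin at its tip.
- square_tool: Bystander in the rack: hand tool with a square dark wood handle 18 by 18 by 40 mm (top 142 mm above the bench), no disc. Origin at its tip.
- loupe: Bystander: black eyepiece cup 38 mm across, 42 mm tall, standing between the movement and the robot. Origin under its centre.
- gear: Bystander: loose brass gear wheel 50 mm across lying on the bench in front of the movement, with a short upright arbor (16 mm tall). Origin under its centre.
- watch: Bystander: steel pocket watch 46 mm across, 13 mm thick, lying on the robot's side of the rack. Origin under its centre.
- jar: Bystander: amber glass jar 36 mm across, 50 mm tall, on the far side of the rack. Origin under its centre.
- screwdriver: Bystander: screwdriver 160 mm long lying beyond the duster (on its +y side), handle to its -x. Origin under its middle.
There are look-alikes about, which are no part of the job. What is shaped like the rod but yellow is not meant.

How it is judged:
By the outcome, as a careful person would: the job done as asked, in the order asked, and still so for the second after the job is handed in, while the arm keeps its last pose, push and grip.
It also fails if it takes over 54 s, if anything falls off the work surface, if the arm or the gripper's body presses on something with over 40 N, if the wrist force passes 120 N, or if a joint passes its speed limit or range.

### The arm

A 7-joint arm with a two-finger parallel gripper is mounted at the origin on the work surface. World frame = base frame: x ahead of the robot, y to its left, z up, the work surface at z = 0. Lengths are in m, angles in rad, forces in N, time in s.
With the tool pointing down it reaches from about 0.4 to 0.9 m from the base axis. Payload 5.6 kg.
Tool frame: the origin (TCP) lies midway between the tips of the shut fingers; the grasp point (between the pads) lies 19 mm behind it; z points along the fingers, y is the line along which they close (so a half turn about z gives the same grasp; the last joint's range is limited). The gripper opens to 92 mm and grips with 3 to 60 N. Pads are 20 mm wide; open, the fingers measure 128 mm over their backs; the gripper's body (75 mm by 189 mm) begins 69 mm behind the grasp point.
Start: joints at [-1.28, 0.468, -0.012, 1.603, 0.006, 1.071, -0.056], TCP at [0.213, 0.614, 0.215] pointing down, gripper open.
Joint ranges: [-2.53, 2.53], [-0.31, 2.02], [-1.57, 1.55], [0.28, 2.44], [-1.29, 4.43], [0.15, 1.84], [-2.92, 2.92]. Speed limits (rad/s): [2.57, 2.57, 3.14, 3.14, 3.14, 3.14, 3.14].

### API

Orientations are given as a unit quaternion [x, y, z, w].
In Python, from bench import manip, viewer gives the robot as it stands. The module is installed in compiled form; this text tells all that it offers.
- The arm moves only by the tool play_rows, never from a script. Its arguments are lists of equal length, an entry for each row: "delta_pos": the shift along the tool's x, y, z in units of 40 mm (1.0 is 40 mm), a list of three; "roll": the turn about the tool's z in units of 8 degrees (1.0 is 8 degrees). A call has 1 to 8 rows; each row shifts and turns the commanded pose from where the row before left it, along the tool's axes as they then stand; what a row does not reach is not made up. A row lasts 1/10 s, in which the tool goes at most 50 mm and 8.59 degrees, less where a joint would pass 70% of its speed; a pose out of reach is approached as far as the arm can. A call is refused whole if a number of a shift passes 1 or a number of a turn 1, either way. A call with a gripper value outside its range is refused whole. "fingers" is the opening, from 0 (shut) to 1 (fully open), set as the call begins (left out, the last holds). The fingers move at their own pace and stop on an object; the grip force is fixed at half the most. Time passes only in rows, so rows that do not move let the fingers close. It gives the time, the measured TCP pose, the force, the opening and the grip force at its end, in the units of the state.
- manip.sense(): the state, without advancing time (a new reading comes with each control period).
- viewer.snapshot(name): name is "scene" or "side" or "wrist"; returns (picture, depth): 400x640x3 uint8, red, green, blue; 400x640 float32, m along the optical axis (not along the pixel's ray), 0 where there is no reading.
- viewer.get_calibration(name): a dict with "fx", "fy", "cx", "cy" (pixels), "D" ([k1, k2, p1, p2, k3] as OpenCV has them; the pictures are not rectified), "R" (3x3) and "t" (3): a world point X has camera coordinates R X + t. Camera axes: x right, y down, z forward; pixel columns grow to the right and rows downward; lengths in m; the calibration is good to about 2 mm. A picture is of the moment at which its call begins: read the wrist's pose just before it. get_calibration takes no time and is no camera call; for the wrist camera it gives the pose at the moment of the call.
- manip.hand_in(): hands the job in; it is judged then, once.
The state is a dict: "t": time; "qpos": joint angles; "joint_vel": joint speeds; "joint_torque": joint torques, N m; "tool_pos": TCP position; "tool_rot": TCP orientation; "ft_force": force on the tool from outside, world axes, zero at the start; "ft_torque": the same for the moment, N m; "opening": finger opening in m; "finger_force": force on a finger pad.
Only numpy, scipy, OpenCV 4.12 (cv2) and the standard library are available. Lean on these libraries where they do the work, as an engineer would, in place of code of your own. Each camera call takes 0.05 s, during which the arm holds its last target. There are 200 camera calls.

## Working session

There is one attempt and no reset: what is moved stays moved. The work goes in short steps, Python scripts to look and compute and a tool call to move; the robot and the scene stay as the last step left them, time stands still between calls to the robot, and variables do not carry over. Pictures are saved under pics/ and viewed, at most 10 in all, crops included, and the job is handed in when it is done.

Besides the shell and the picture viewer there is one more tool, called after "Request:" as name(argument=value, ...) on one line, values as JSON. play_rows: Moves the arm, as the interface text tells. Its arguments: {"type":"object","properties":{"delta_pos":{"type":"array","items":{"type":"array","items":{"type":"number"}}},"roll":{"type":"array","items":{"type":"number"}},"fingers":{"type":"number"}},"required":["delta_pos","roll"]}

```bash
mkdir -p pics; cat > h.py <<'E'
import numpy as np, cv2, pickle
from bench import manip, viewer
def snap(n, f):
    c=viewer.get_calibration(n); p,d=viewer.snapshot(n)
    cv2.imwrite(f'pics/{f}.png', p[:,:,::-1]); pickle.dump((c,p,d),open(f'pics/{f}.pkl','wb')); return c,p,d
def load(f): return pickle.load(open(f'pics/{f}.pkl','rb'))
def K(c): return np.array([[c['fx'],0,c['cx']],[0,c['fy'],c['cy']],[0,0,1.]])
def ray(c,u,v):
    n=cv2.undistortPoints(np.array([[[u,v]]],float),K(c),np.array(c['D']))[0,0]
    R=np.array(c['R']);t=np.array(c['t']); d=R.T@np.array([n[0],n[1],1]); return -R.T@t,d
def atz(c,u,v,z):
    o,d=ray(c,u,v); return o+d*(z-o[2])/d[2]
def dep(c,d,u,v):
    o,r=ray(c,u,v); return o+r*d[int(round(v)),int(round(u))]
def tri(*obs):
    A=np.zeros((3,3));b=np.zeros(3)
    for c,u,v in obs:
        o,d=ray(c,u,v);d=d/np.linalg.norm(d);P=np.eye(3)-np.outer(d,d);A+=P;b+=P@o
    x=np.linalg.solve(A,b)
    res=[np.linalg.norm(np.cross(x-ray(c,u,v)[0],ray(c,u,v)[1]/np.linalg.norm(ray(c,u,v)[1]))) for c,u,v in obs]
    return x,res
def proj(c,X):
    R=np.array(c['R']);return cv2.projectPoints(np.array(X,float).reshape(-1,3),cv2.Rodrigues(R)[0],np.array(c['t'],float),K(c),np.array(c['D']))[0][:,0]
def cloud(c,d):
    vv,uu=np.mgrid[0:400,0:640]; n=cv2.undistortPoints(np.stack([uu,vv],-1).reshape(-1,1,2).astype(float),K(c),np.array(c['D']))[:,0]
    P=np.c_[n,np.ones(len(n))]*d.reshape(-1,1); return ((P-np.array(c['t']))@np.array(c['R'])).reshape(400,640,3)
E
python3 - <<'E'
from h import *
s=manip.sense(); print(s)
for n in ('scene','side','wrist'):
    c,p,d=snap(n,n+'0'); R=np.array(c['R']); print(n,(-R.T@np.array(c['t'])).round(3),R[2].round(3),c['fx'],(d>0).mean())
E
```

```text
{'t': 0.0, 'qpos': array([-1.28002591,  0.46839031, -0.01155868,  1.60362479,  0.00602907,
        1.07137621, -0.05628652]), 'joint_vel': array([ 1.19024906e-05,  1.98484555e-03,  1.55730918e-04, -2.54689403e-03,
       -9.68868767e-04,  7.46856619e-04,  2.28439109e-03]), 'joint_torque': array([ 1.49142412e-03, -5.20585692e+01, -1.21924805e-02, -2.43739414e+01,
       -5.66865597e-02,  1.75340229e-02,  1.48089348e-04]), 'tool_pos': array([0.2128554 , 0.61354683, 0.21363133]), 'tool_rot': array([ 1.66149019e-01,  9.86100261e-01, -8.80582898e-04, -6.28618086e-05]), 'ft_force': array([-0.16115868, -0.97105357,  0.06560557]), 'ft_torque': array([-0.00466946,  0.00433072,  0.03368705]), 'finger_force': 0.0, 'opening': 0.09201790324558848}
scene [1.116 0.085 1.061] [-0.544 -0.061 -0.837] 379.0293425043626 0.9962265625
side [ 0.111 -0.497  0.851] [ 0.404  0.524 -0.75 ] 444.49566726718297 0.99585546875
wrist [0.152 0.636 0.384] [ 0.222 -0.079 -0.972] 291.417257942614 0.95009765625
```

View pics/scene0.png

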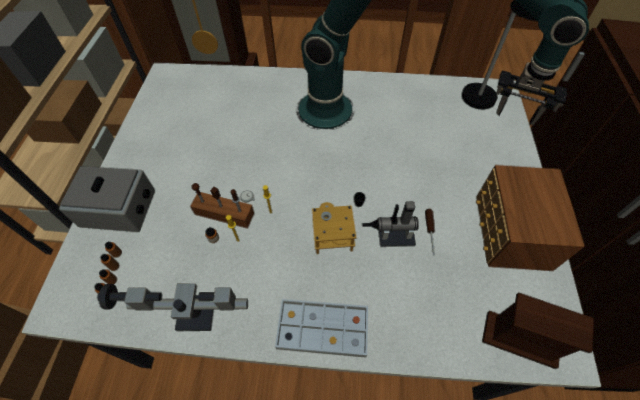

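View pics/side0.png

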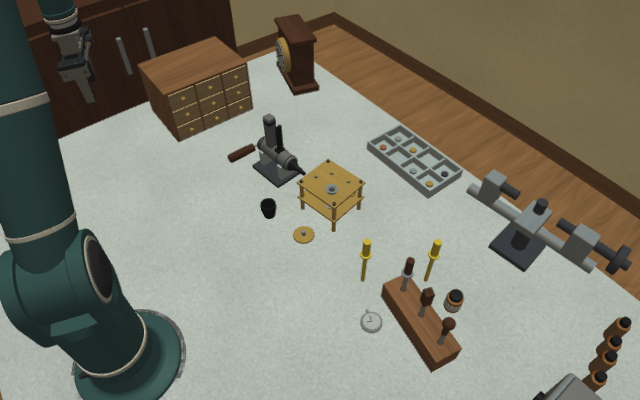

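The scene view shows the rack near (222,205), the movement at (333,228) and the duster at (398,225). In the side view the rack is near (425,320), the movement at (331,188) and the duster at (275,155). I need enlarged crops next.

```bash
python3 - <<'E'
from h import *
a=load('scene0')[1][170:260,180:320]; b=load('scene0')[1][170:260,300:440]
a2=load('side0')[1][230:370,350:490]; b2=load('side0')[1][100:240,240:380]
r=lambda i,h:cv2.resize(i,(400,h),interpolation=cv2.INTER_CUBIC)
im=np.vstack([np.hstack([r(a,257),r(b,257)]),np.hstack([r(a2,400),r(b2,400)])[:343]])
cv2.imwrite('pics/crop.png',im[:,:,::-1])
for n in('scene0','side0'):
    c,p,d=load(n); W=cloud(c,d)
    # duster grip top / rack top / upper plate
    for z0,z1,nm in((.165,.18,'grip'),(.048,.056,'rack'),(.092,.0965,'plate'),(.15,.162,'hnd'),(.135,.147,'hnd2')):
        m=(W[...,2]>z0)&(W[...,2]<z1)&(W[...,0]>.35)&(W[...,0]<.9)&(W[...,1]>-.45)&(W[...,1]<.45)
        k,L,st,ce=cv2.connectedComponentsWithStats(m.astype(np.uint8))
        for i in range(1,k):
            if st[i,4]>3: 
                q=W[L==i]; print(n,nm,st[i,4],ce[i].round(1),q.mean(0).round(3),q.min(0).round(3),q.max(0).round(3))
E
```

```text
scene0 grip 85 [409.5 205.2] [0.541 0.278 0.174] [0.525 0.266 0.165] [0.553 0.291 0.179]
scene0 grip 10 [396.9 206.3] [0.542 0.244 0.167] [0.535 0.241 0.165] [0.55  0.247 0.169]
scene0 rack 829 [221.2 206.6] [ 0.514 -0.288  0.053] [ 0.466 -0.39   0.048] [ 0.559 -0.191  0.056]
scene0 rack 4 [269.2 205.2] [ 0.497 -0.136  0.052] [ 0.496 -0.14   0.048] [ 0.497 -0.133  0.054]
scene0 rack 55 [209.7 231.2] [ 0.603 -0.303  0.051] [ 0.591 -0.316  0.048] [ 0.617 -0.29   0.055]
scene0 rack 4 [235.2 233.8] [ 0.606 -0.223  0.052] [ 0.603 -0.227  0.049] [ 0.609 -0.22   0.055]
scene0 rack 4 [384.2 233.2] [0.568 0.224 0.052] [0.567 0.22  0.049] [0.569 0.227 0.055]
scene0 rack 14 [336.8 241.8] [0.609 0.084 0.054] [0.602 0.076 0.049] [0.615 0.093 0.056]
scene0 rack 5 [342.  243.6] [0.613 0.1   0.053] [0.609 0.096 0.049] [0.615 0.103 0.056]
scene0 rack 6 [351.7 243.2] [0.608 0.128 0.051] [0.606 0.123 0.048] [0.611 0.135 0.054]
scene0 rack 8 [316.8 246.2] [0.627 0.026 0.053] [0.624 0.021 0.048] [0.631 0.03  0.055]
scene0 rack 4 [320.5 246.2] [0.624 0.037 0.049] [0.621 0.035 0.049] [0.627 0.039 0.049]
sc
[... 6301 characters left out ...]
.84  -0.174  0.147]
side0 hnd2 43 [539.7 207.1] [ 0.85  -0.301  0.141] [ 0.845 -0.311  0.135] [ 0.862 -0.288  0.147]
side0 hnd2 175 [576.5 240.8] [ 0.834 -0.404  0.142] [ 0.826 -0.449  0.135] [ 0.846 -0.35   0.147]
side0 hnd2 55 [366.7 243.1] [ 0.491 -0.142  0.143] [ 0.484 -0.148  0.135] [ 0.5   -0.134  0.147]
side0 hnd2 59 [437.1 243.5] [ 0.6   -0.228  0.143] [ 0.593 -0.235  0.136] [ 0.61  -0.22   0.147]
side0 hnd2 30 [408.5 267.5] [ 0.517 -0.232  0.141] [ 0.511 -0.236  0.135] [ 0.527 -0.224  0.147]
side0 hnd2 102 [428.4 292.3] [ 0.508 -0.293  0.141] [ 0.499 -0.303  0.135] [ 0.519 -0.282  0.145]
side0 hnd2 99 [449.1 321.9] [ 0.495 -0.357  0.139] [ 0.486 -0.367  0.135] [ 0.507 -0.346  0.144]
```

View pics/crop.png

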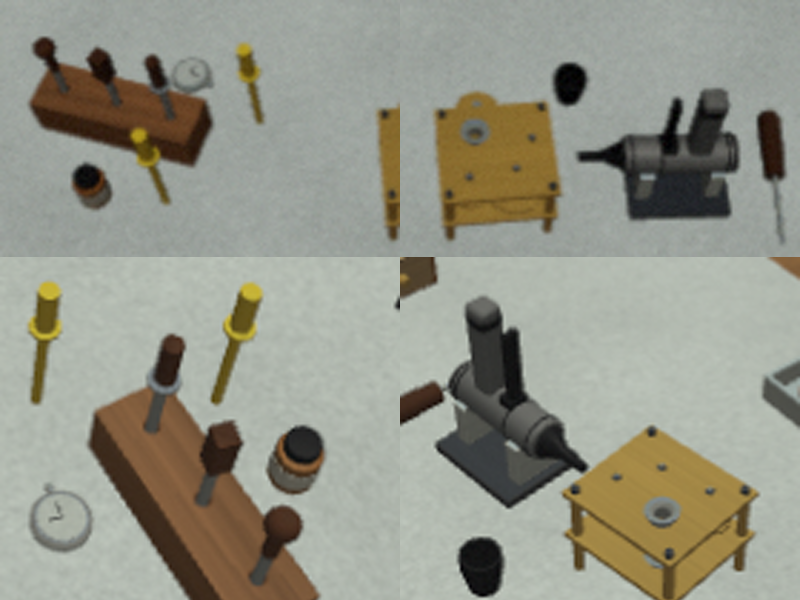

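The crops show the disc rod in the rack's +y hole, with its handle at about scene (233,192) and side (410,261). The square tool is in the middle hole and the ball tool at the far end, with two yellow look-alikes standing outside the rack. The bush is near scene (326,216) and the lever stands in front of the grip on its -y side. Next I'll work out the yaws and refine the positions.

```bash
python3 - <<'E'
from h import *
for n in('scene0','side0'):
    c,p,d=load(n); W=cloud(c,d)
    def sel(x0,x1,y0,y1,z0,z1): return W[(W[...,0]>x0)&(W[...,0]<x1)&(W[...,1]>y0)&(W[...,1]<y1)&(W[...,2]>z0)&(W[...,2]<z1)]
    for nm,b in dict(plate=(.48,.66,-.02,.15,.0915,.0975),rack=(.44,.58,-.41,-.17,.05,.0545),bush=(.51,.60,.0,.1,.1005,.107),griptop=(.5,.58,.25,.32,.172,.18),grip=(.5,.58,.255,.32,.1,.18),lever=(.51,.57,.21,.252,.12,.166),barrel=(.48,.6,.16,.33,.075,.09),nozzle=(.48,.6,.13,.2,.055,.09),handle=(.49,.55,-.25,-.2,.118,.16),shaft=(.49,.55,-.25,-.2,.06,.106)).items():
        q=sel(*b)
        if len(q)<4: print(n,nm,len(q)); continue
        print(n,nm,len(q),q.mean(0).round(4),[tuple(np.round(x,4)) if i<2 else round(x,1) for i,x in enumerate(cv2.minAreaRect(q[:,:2].astype(np.float32)))], q[:,1].min().round(3),q[:,1].max().round(3))
E
```

```text
scene0 plate 1027 [0.5709 0.0695 0.0954] [(np.float64(0.5676), np.float64(0.0686)), (np.float64(0.1122), np.float64(0.1196)), 10.2] 0.0 0.135
scene0 rack 624 [ 0.5139 -0.2876  0.0526] [(np.float64(0.5108), np.float64(-0.2905)), (np.float64(0.1938), np.float64(0.0622)), 78.8] -0.39 -0.191
scene0 bush 55 [0.55   0.0433 0.1037] [(np.float64(0.5581), np.float64(0.0389)), (np.float64(0.0722), np.float64(0.0446)), 16.9] 0.007 0.059
scene0 griptop 60 [0.5387 0.2786 0.1754] [(np.float64(0.5377), np.float64(0.2781)), (np.float64(0.0226), np.float64(0.0253)), 2.2] 0.266 0.291
scene0 grip 216 [0.5444 0.2767 0.1488] [(np.float64(0.5392), np.float64(0.2784)), (np.float64(0.0256), np.float64(0.026)), 9.3] 0.265 0.292
scene0 lever 42 [0.5453 0.2428 0.1478] [(np.float64(0.5421), np.float64(0.2433)), (np.float64(0.0164), np.float64(0.008)), 4.4] 0.239 0.248
scene0 barrel 356 [0.5469 0.2538 0.0827] [(np.float64(0.5428), np.float64(0.2448)), (np.float64(0.0389), np.float64(0.1508)), 4.8] 0.17 0.321
scene0 nozzle 89 [0.551  0.1824 0.0721] [(np.float64(0.5462), np.float64(0.1775)), (np.float64(0.0292), n
[... 1054 characters left out ...]
2 [0.5393 0.2404 0.1446] [(np.float64(0.5397), np.float64(0.2398)), (np.float64(0.0109), np.float64(0.0168)), 71.2] 0.236 0.247
side0 barrel 369 [0.5337 0.2433 0.0822] [(np.float64(0.5383), np.float64(0.2527)), (np.float64(0.0382), np.float64(0.1348)), 7.7] 0.185 0.32
side0 nozzle 153 [0.543  0.183  0.0709] [(np.float64(0.5424), np.float64(0.1764)), (np.float64(0.0478), np.float64(0.0345)), 85.9] 0.152 0.2
side0 handle 146 [ 0.5178 -0.2311  0.1438] [(np.float64(0.5195), np.float64(-0.229)), (np.float64(0.0163), np.float64(0.0157)), 3.3] -0.237 -0.221
side0 shaft 46 [ 0.5189 -0.23    0.0798] [(np.float64(0.519), np.float64(-0.23)), (np.float64(0.0051), np.float64(0.0087)), 33.2] -0.233 -0.225
```

```bash
python3 - <<'E'
from h import *
for n in('scene0','side0'):
    c,p,d=load(n); W=cloud(c,d); print(n, W[95,480].round(3) if n=='scene0' else '', W[50,497].round(3))
    m=(W[...,2]>.12)&(W[...,2]<.6)&(W[...,0]>0)&(W[...,0]<.75)&(W[...,1]>.05)&(W[...,1]<.9)
    H={}
    for q in W[m]:
        k=tuple((q[:2]//.05*.05).round(2)); h=H.setdefault(k,[0,9,0]); h[0]+=1;h[1]=min(h[1],q[2]);h[2]=max(h[2],q[2])
    for k in sorted(H):
        if H[k][0]>5: print(float(k[0]),float(k[1]),[float(round(x,2)) for x in H[k]])
E
```

```text
scene0 [-0.109  0.621  0.022] [-0.146  0.629  0.208]
0.0 0.05 [206.0, 0.12, 0.39]
0.0 0.5 [19.0, 0.48, 0.5]
0.05 0.05 [502.0, 0.35, 0.5]
0.05 0.1 [117.0, 0.42, 0.5]
0.05 0.5 [110.0, 0.48, 0.51]
0.05 0.55 [55.0, 0.48, 0.5]
0.1 0.05 [52.0, 0.48, 0.51]
0.1 0.1 [24.0, 0.49, 0.51]
0.1 0.55 [49.0, 0.48, 0.5]
0.15 0.5 [81.0, 0.3, 0.55]
0.15 0.55 [129.0, 0.24, 0.47]
0.15 0.6 [57.0, 0.58, 0.59]
0.15 0.65 [19.0, 0.55, 0.58]
0.2 0.45 [65.0, 0.57, 0.6]
0.2 0.5 [629.0, 0.31, 0.6]
0.2 0.55 [1640.0, 0.21, 0.6]
0.2 0.6 [720.0, 0.31, 0.6]
0.2 0.65 [368.0, 0.22, 0.56]
0.2 0.7 [24.0, 0.34, 0.35]
0.25 0.55 [316.0, 0.42, 0.6]
0.25 0.6 [712.0, 0.31, 0.59]
0.25 0.65 [244.0, 0.3, 0.35]
0.35 0.5 [75.0, 0.12, 0.17]
0.35 0.55 [130.0, 0.17, 0.18]
0.35 0.6 [110.0, 0.17, 0.17]
0.35 0.65 [104.0, 0.16, 0.18]
0.35 0.7 [92.0, 0.17, 0.17]
0.4 0.5 [188.0, 0.12, 0.17]
0.4 0.55 [230.0, 0.17, 0.18]
0.4 0.6 [232.0, 0.17, 0.18]
0.4 0.65 [230.0, 0.17, 0.17]
0.4 0.7 [170.0, 0.17, 0.18]
0.45 0.5 [179.0, 0.12, 0.17]
0.45 0.55 [247.0, 0.17, 0.18]
0.45 0.6 [247.0, 0.17, 0.17]
0.45 0.65 [241.0, 0.17, 0.18]
0.45 0.7 [199.0, 0.17, 0
[... 1142 characters left out ...]
, 0.17, 0.17]
0.4 0.65 [149.0, 0.17, 0.17]
0.4 0.7 [111.0, 0.17, 0.17]
0.45 0.5 [329.0, 0.12, 0.18]
0.45 0.55 [167.0, 0.17, 0.17]
0.45 0.6 [164.0, 0.17, 0.17]
0.45 0.65 [144.0, 0.17, 0.17]
0.45 0.7 [109.0, 0.17, 0.17]
0.5 0.2 [106.0, 0.12, 0.17]
0.5 0.25 [244.0, 0.12, 0.18]
0.5 0.5 [301.0, 0.12, 0.17]
0.5 0.55 [150.0, 0.17, 0.17]
0.5 0.6 [156.0, 0.17, 0.17]
0.5 0.65 [143.0, 0.17, 0.17]
0.5 0.7 [102.0, 0.17, 0.17]
0.55 0.5 [298.0, 0.12, 0.17]
0.55 0.55 [153.0, 0.17, 0.17]
0.55 0.6 [151.0, 0.17, 0.17]
0.55 0.65 [135.0, 0.17, 0.18]
0.55 0.7 [94.0, 0.17, 0.17]
0.6 0.5 [152.0, 0.12, 0.17]
0.6 0.55 [88.0, 0.17, 0.18]
0.6 0.6 [83.0, 0.17, 0.17]
0.6 0.65 [82.0, 0.17, 0.17]
0.6 0.7 [48.0, 0.17, 0.17]
```

Request:
play_rows(delta_pos=[[0,0,-0.5],[0,0,-0.5],[0,-0.3,0],[-0.6,-0.8,0],[-0.6,-0.8,0],[-0.6,-0.8,0],[-0.6,-0.8,0],[-0.6,-0.8,0]], roll=[-1,-1,-1,0,0,0,0,0], fingers=1)

```text
t: 0.95
tool_pos: [0.3463, 0.4514, 0.2544]
tool_rot: [-0.043, 0.999, -0.0, -0.0]
ft_force: [0.7, 0.7, 0.6]
opening: 0.0917
finger_force: 0.0
```

Request:
play_rows(delta_pos=[[-0.7,-0.8,0],[-0.7,-0.8,0],[-0.7,-0.8,0],[-0.7,-0.8,0],[-0.7,-0.8,0],[-0.5,-0.5,0],[0,0,0],[0,0,0]], roll=[0,0,0,0,0,0,0,0])

```text
t: 1.75
tool_pos: [0.52, 0.287, 0.2542]
tool_rot: [-0.042, 0.999, 0.0, -0.0]
ft_force: [1.0, 0.9, -0.3]
opening: 0.0917
finger_force: 0.0
```

```bash
python3 - <<'E'
from h import *
s=manip.sense(); c,p,d=snap('wrist','w1'); W=cloud(c,d)
print(s['tool_pos'],s['tool_rot'],s['ft_force'])
T=np.array([-.087,.996]);
def sel(x0,x1,y0,y1,z0,z1): return W[(W[...,0]>x0)&(W[...,0]<x1)&(W[...,1]>y0)&(W[...,1]<y1)&(W[...,2]>z0)&(W[...,2]<z1)]
for nm,b in dict(griptop=(.5,.58,.25,.32,.170,.18),lever=(.51,.57,.21,.252,.155,.169),bush=(.51,.60,.0,.1,.1005,.107)).items():
    q=sel(*b)
    if len(q)>3: print(nm,len(q),q.mean(0).round(4),cv2.minAreaRect(q[:,:2].astype(np.float32)))
E
```

```text
[0.51997469 0.28699465 0.2541783 ] [-4.19722835e-02  9.99118658e-01  1.29031604e-05 -4.84377120e-04] [ 0.98895259  0.86668981 -0.33607042]
griptop 667 [0.5365 0.2794 0.174 ] ((0.5376107096672058, 0.27927303314208984), (0.024130886420607567, 0.024775821715593338), 4.904445171356201)
lever 169 [0.5403 0.245  0.1634] ((0.541165828704834, 0.24465413391590118), (0.01573740877211094, 0.007946380414068699), 7.5242018699646)
bush 404 [0.5515 0.0449 0.1032] ((0.5422542691230774, 0.037385471165180206), (0.05653039366006851, 0.030030934140086174), 44.65397262573242)
```

View pics/w1.png

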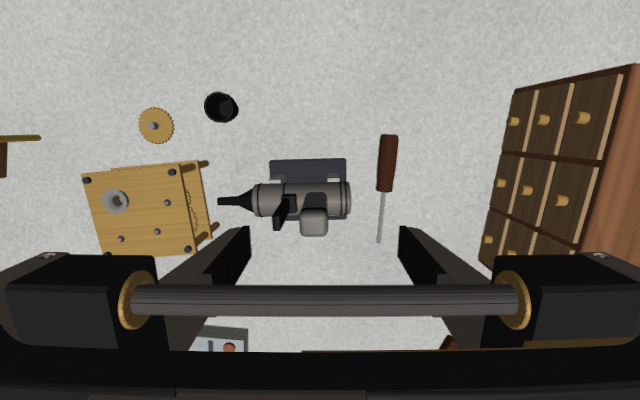

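The wrist view shows the grip top at (314,215) and the lever at (284,208) between the open fingers, so I'll shift and descend.

Request:
play_rows(delta_pos=[[-0.41,-0.41,0],[0,0,0.5],[0,0,0.6],[0,0,0.6],[0,0,0.6],[0,0,0.5],[0,0,0.28],[0,0,0]], roll=[0,0,0,0,0,0,0,0])

```text
t: 2.6
tool_pos: [0.5361, 0.273, 0.1299]
tool_rot: [-0.044, 0.999, -0.0, -0.001]
ft_force: [-0.0, -0.1, -0.2]
opening: 0.0921
finger_force: 0.0
```

Request:
play_rows(delta_pos=[[0,0,0],[0,0,0],[0,0,0],[0,0,0],[0,0,0],[0,0,0],[0,0,0],[0,0,0]], roll=[0,0,0,0,0,0,0,0], fingers=0.55)

```text
t: 3.4
tool_pos: [0.5389, 0.2675, 0.1322]
tool_rot: [-0.041, 0.999, -0.003, -0.0]
ft_force: [-0.4, -10.3, 6.6]
opening: 0.0508
finger_force: 4.7
```

Request:
play_rows(delta_pos=[[0,0,0],[0,0,0],[0,0,0],[0,0,0],[0,0,0],[0,0,0],[0,0,0],[0,0,0]], roll=[0,0,0,0,0,0,0,0], fingers=0.35)

```text
t: 4.2
tool_pos: [0.5387, 0.2706, 0.1321]
tool_rot: [-0.042, 0.999, -0.001, 0.0]
ft_force: [0.6, -5.8, 7.3]
opening: 0.042
finger_force: 30.1
```

Request:
play_rows(delta_pos=[[0,0,0],[0,0,0],[0,0,0],[0,0,0],[0,0,0],[0,0,0],[0,0,0],[0,0,0]], roll=[0,0,0,0,0,0,0,0], fingers=1)

```text
t: 5.0
tool_pos: [0.5378, 0.2725, 0.1313]
tool_rot: [-0.043, 0.999, 0.0, -0.0]
ft_force: [-0.9, -0.1, 0.3]
opening: 0.0917
finger_force: 0.0
```

Request:
play_rows(delta_pos=[[0,0,-0.5],[0,0,-0.7],[0,0,-0.7],[0,0,-0.7],[0,0,-0.7],[0,-0.5,0],[0,-0.8,0],[0,-0.8,0]], roll=[0,0,0,0,0,0,0,0])

```text
t: 5.8
tool_pos: [0.545, 0.1881, 0.2636]
tool_rot: [-0.043, 0.999, 0.0, 0.0]
ft_force: [0.3, 0.2, -1.2]
opening: 0.0917
finger_force: 0.0
```

Request:
play_rows(delta_pos=[[0,-0.8,0],[0,-0.8,0],[0,-0.6,0],[0,0,0],[0,0,0]], roll=[1,1,0,0,0], fingers=0.45)

```text
t: 6.3
tool_pos: [0.5415, 0.1014, 0.2636]
tool_rot: [0.097, 0.995, 0.0, 0.0]
ft_force: [0.6, 0.9, -0.1]
opening: 0.0543
finger_force: 0.0
```

```bash
cat > bush.py <<'E'
from h import *
import sys
def bush(f):
    c,p,d=load(f); W=cloud(c,d)
    m=(W[...,0]>.525)&(W[...,0]<.578)&(W[...,1]>.02)&(W[...,1]<.07)&(W[...,2]>.1015)&(W[...,2]<.107)
    q=W[m]; (x,y),r=cv2.minEnclosingCircle(q[:,:2].astype(np.float32))
    print(f,'bush',len(q),q.mean(0).round(4),(round(x,4),round(y,4),round(r,4)))
    g=W[(W[...,0]>.48)&(W[...,0]<.66)&(W[...,1]>-.03)&(W[...,1]<.16)&(W[...,2]>.092)&(W[...,2]<.0975)]
    print('plate',cv2.minAreaRect(g[:,:2].astype(np.float32)))
E
python3 - <<'E'
from bush import *
s=manip.sense(); c,p,d=snap('wrist','w2'); print(s['tool_pos'],s['tool_rot'],s['qpos'])
for f in('scene0','side0','w1','w2'): bush(f)
E
```

```text
[0.54146668 0.10143757 0.26361039] [9.71286006e-02 9.95271732e-01 4.16975054e-04 1.99234679e-04] [-0.42257834  0.24814052  0.21136881  1.80677348 -0.05884087  1.09205487
  1.18582885]
scene0 bush 45 [0.5498 0.0461 0.1043] (0.5525, 0.0458, 0.0152)
plate ((0.5675995349884033, 0.06863727420568466), (0.11224492639303207, 0.11963750422000885), 10.169147491455078)
side0 bush 72 [0.5515 0.0456 0.1036] (0.5502, 0.0448, 0.0158)
plate ((0.5670124292373657, 0.068294458091259), (0.11329787969589233, 0.12333851307630539), 9.234833717346191)
w1 bush 350 [0.5519 0.046  0.1035] (0.5516, 0.0467, 0.0159)
plate ((0.5685096979141235, 0.06964820623397827), (0.11114103347063065, 0.12190818786621094), 9.948699951171875)
w2 bush 334 [0.552  0.0466 0.1035] (0.5522, 0.0469, 0.0152)
plate ((0.5687163472175598, 0.06979146599769592), (0.11099455505609512, 0.12056036293506622), 9.747358322143555)
```

View pics/w2.png

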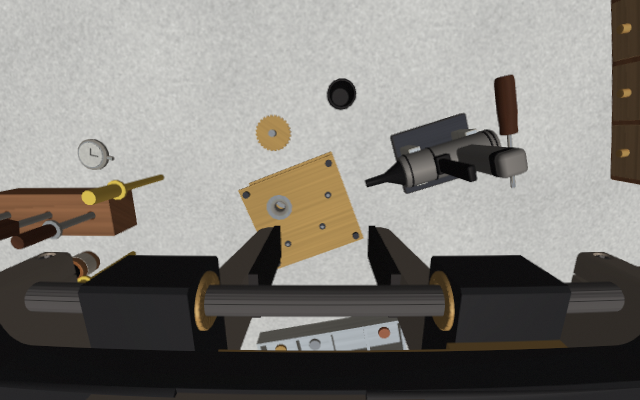

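The wrist view shows the bush mouth at (280,206), measured at (0.552, 0.046, 0.1035), which matches the given height. Next I'll go to the rod.

Request:
play_rows(delta_pos=[[-0.14,-0.6,0],[-0.14,-0.98,0],[-0.14,-0.98,0],[-0.14,-0.98,0],[-0.14,-0.98,0],[-0.14,-0.98,0],[-0.14,-0.98,0],[-0.14,-0.98,0]], roll=[0,0,0,0,0,0,0,0])

```text
t: 7.15
tool_pos: [0.5286, -0.2001, 0.2634]
tool_rot: [0.095, 0.995, 0.0, 0.0]
ft_force: [0.9, 0.1, 0.3]
opening: 0.0413
finger_force: 0.0
```

Request:
play_rows(delta_pos=[[0,0,0],[0,0,0]], roll=[0,0])

```text
t: 7.35
tool_pos: [0.5283, -0.1996, 0.2631]
tool_rot: [0.097, 0.995, 0.0, -0.0]
ft_force: [0.5, 0.3, -0.4]
opening: 0.0412
finger_force: 0.0
```

```bash
python3 - <<'E'
from h import *
s=manip.sense(); c,p,d=snap('wrist','w3'); W=cloud(c,d); print(s['tool_pos'],s['tool_rot'],s['qpos'])
for z0,z1 in((.15,.162),(.118,.15),(.106,.117),(.06,.104)):
    q=W[(W[...,0]>.495)&(W[...,0]<.55)&(W[...,1]>-.255)&(W[...,1]<-.195)&(W[...,2]>z0)&(W[...,2]<z1)]
    if len(q)>3: print(z0,len(q),q.mean(0).round(4),cv2.minEnclosingCircle(q[:,:2].astype(np.float32)),q[:,2].max())
print(proj(c,[[.521,-.228,.158],[.521,-.228,.112]]))
E
```

```text
[ 0.52830712 -0.19959231  0.2630564 ] [ 9.68235061e-02  9.95301521e-01  2.62413406e-04 -1.50111801e-04] [-0.01174368  0.27926733  0.38363299  1.78352944 -0.11643216  1.10133541
  1.78812415]
0.15 219 [ 0.5228 -0.2267  0.1573] ((0.523395299911499, -0.2269861400127411), 0.007941086776554585) 0.15938891334039856
0.118 92 [ 0.5186 -0.2235  0.1351] ((0.5219100713729858, -0.22587226331233978), 0.007833047769963741) 0.14967928496780514
0.106 132 [ 0.5198 -0.2244  0.1156] ((0.5231501460075378, -0.22679729759693146), 0.011857486329972744) 0.11690236233261325
0.06 10 [ 0.5206 -0.2245  0.0662] ((0.521245539188385, -0.2253691703081131), 0.003549317130818963) 0.07285717241072842
[[292.79403465 198.67335876]
 [297.04137851 189.54827565]]
```

View pics/w3.png

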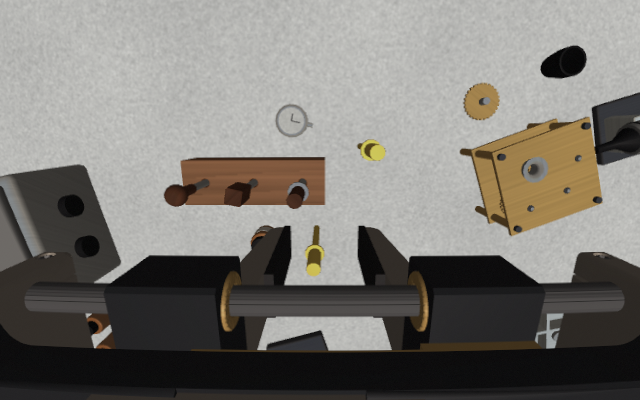

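The wrist view shows the disc rod's top at (296,200), measured at (0.523, -0.227) with its top at 0.159, so it stands upright. Descending to grip it.

Request:
play_rows(delta_pos=[[0,-0.69,0],[0,0,0],[0,0,0.6],[0,0,0.8],[0,0,0.8],[0,0,0.8],[0,0,0.6],[0,0,0]], roll=[0,0,0,0,0,0,0,0])

```text
t: 8.2
tool_pos: [0.521, -0.2239, 0.1162]
tool_rot: [0.095, 0.995, 0.001, -0.003]
ft_force: [-0.7, -0.4, 0.1]
opening: 0.0409
finger_force: 0.0
```

Request:
play_rows(delta_pos=[[0,0,0],[0,0,0],[0,0,0],[0,0,0],[0,0,0],[0,0,0],[0,0,0],[0,0,0]], roll=[0,0,0,0,0,0,0,0], fingers=0)

```text
t: 9.0
tool_pos: [0.5234, -0.2275, 0.1205]
tool_rot: [0.097, 0.995, 0.0, 0.001]
ft_force: [-0.1, 1.1, 6.0]
opening: 0.0156
finger_force: 30.0
```

Request:
play_rows(delta_pos=[[0,0,-0.2],[0,0,-0.4],[0,0,-0.5],[0,0,-0.5],[0,0,-0.6],[0,0,-0.6],[0,0,-0.6],[0,0,-0.3]], roll=[0,0,0,0,0,0,0,0])

```text
t: 9.8
tool_pos: [0.5227, -0.2279, 0.2695]
tool_rot: [0.097, 0.995, -0.0, 0.001]
ft_force: [0.5, 0.6, -1.3]
opening: 0.0156
finger_force: 30.0
```

Request:
play_rows(delta_pos=[[0,0,0],[0,0,0]], roll=[0,0])

```text
t: 10.0
tool_pos: [0.5218, -0.2272, 0.2665]
tool_rot: [0.097, 0.995, 0.0, -0.001]
ft_force: [-0.1, 0.6, -0.5]
opening: 0.0158
finger_force: 30.0
```

```bash
cat > rod.py <<'E'
from h import *
def look(tag):
    s=manip.sense(); T=s['tool_pos']; print(T.round(4),s['tool_rot'].round(4),s['ft_force'].round(1),s['opening'],s['finger_force'])
    for n in('scene','side'):
        c,p,d=snap(n,n+tag); W=cloud(c,d)
        cam=-np.array(c['R']).T@np.array(c['t'])
        P=[]
        for z0 in np.arange(-.115,-.02,.008):
            q=W[(abs(W[...,0]-T[0])<.03)&(abs(W[...,1]-T[1])<.03)&(W[...,2]>T[2]+z0)&(W[...,2]<T[2]+z0+.008)]
            if len(q)>2:
                P.append(np.r_[np.median(q,0)-np.r_[T[:2],0],len(q)])
        if P: print(n,np.array(P).round(4))
    return T
E
python3 - <<'E'
from rod import *
T=look('3')
c,p,d=load('scene3'); u,v=proj(c,T-[0,0,.06])[0].astype(int); a=p[v-40:v+40,u-40:u+40]
c,p,d=load('side3'); u,v=proj(c,T-[0,0,.06])[0].astype(int); b=p[v-40:v+40,u-40:u+40]
cv2.imwrite('pics/rod3.png',np.hstack([cv2.resize(x,(400,400),interpolation=cv2.INTER_CUBIC) for x in(a,b)])[:,:,::-1])
E
```

```text
[ 0.5218 -0.2272  0.2665] [ 9.700e-02  9.953e-01  2.000e-04 -6.000e-04] [-0.1  0.6 -0.5] 0.015753888167134543 29.995615482330322
scene [[2.600e-03 3.700e-03 1.664e-01 5.000e+00]
 [1.400e-03 4.700e-03 1.720e-01 3.000e+00]
 [2.500e-03 4.100e-03 1.815e-01 7.000e+00]
 [1.800e-03 5.300e-03 1.891e-01 5.000e+00]
 [1.600e-03 2.800e-03 1.969e-01 6.000e+00]
 [1.900e-03 4.700e-03 2.009e-01 5.000e+00]
 [1.500e-03 3.100e-03 2.121e-01 8.000e+00]
 [2.800e-03 4.300e-03 2.203e-01 4.000e+00]
 [2.700e-03 4.700e-03 2.257e-01 6.000e+00]
 [2.400e-03 3.300e-03 2.354e-01 7.000e+00]
 [3.200e-03 5.000e-03 2.440e-01 5.000e+00]]
side [[-5.900e-03 -2.300e-03  1.645e-01  1.400e+01]
 [-5.500e-03 -2.200e-03  1.719e-01  1.000e+01]
 [-6.300e-03 -2.200e-03  1.790e-01  1.300e+01]
 [-5.600e-03 -2.200e-03  1.883e-01  1.500e+01]
 [-5.800e-03 -2.600e-03  1.964e-01  1.200e+01]
 [-5.400e-03 -1.900e-03  2.021e-01  1.500e+01]
 [-5.600e-03 -1.900e-03  2.121e-01  1.400e+01]
 [-5.300e-03 -2.400e-03  2.197e-01  1.400e+01]
 [-5.500e-03 -2.300e-03  2.281e-01  1.600e+01]
 [-5.400e-03 -2.300e-03  2.360e-01  1.400e+01]
 [-5.700e-03 -2.000e-03  2.434e-01  1.500e+01]]
```

View pics/rod3.png

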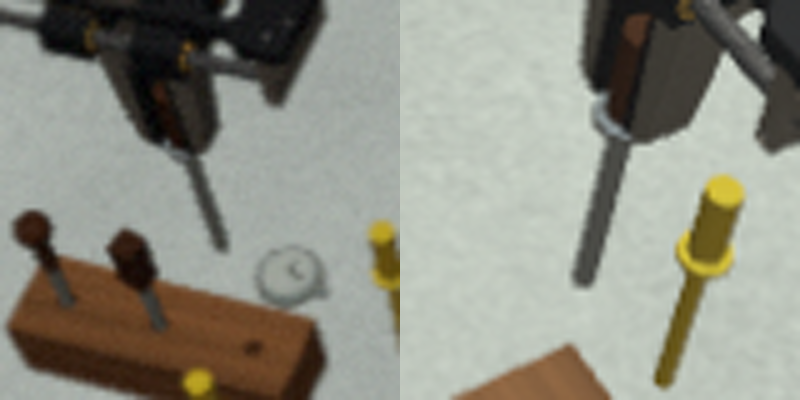

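The scene and side crops show the rod held vertical in the gripper, and the hole it left is empty. I'll carry it over the bush.

Request:
play_rows(delta_pos=[[0.07,0.45,0],[0.07,0.85,0],[0.07,0.98,0],[0.07,0.98,0],[0.07,0.98,0],[0.07,0.98,0],[0.07,0.98,0],[0.07,0.62,0]], roll=[0,0,0,0,0,0,0,0])

```text
t: 10.9
tool_pos: [0.5525, 0.0481, 0.266]
tool_rot: [0.095, 0.995, 0.0, -0.001]
ft_force: [0.5, -0.3, -0.9]
opening: 0.0149
finger_force: 30.0
```

Request:
play_rows(delta_pos=[[0,0,0],[0,0,0.5],[0,0,0.4],[0,0,0],[0,0,0]], roll=[0,0,0,0,0])

```text
t: 11.4
tool_pos: [0.5529, 0.0436, 0.231]
tool_rot: [0.098, 0.995, -0.0, -0.001]
ft_force: [0.0, -0.7, -1.5]
opening: 0.0153
finger_force: 30.0
```

```bash
cat > rel.py <<'E'
from rod import *
def rel(tag):
    s=manip.sense(); T=s['tool_pos']; print(T.round(4),s['tool_rot'].round(4),s['ft_force'].round(1))
    for n in('scene','side'):
        c,p,d=snap(n,n+tag); W=cloud(c,d); cam=-np.array(c['R']).T@np.array(c['t'])
        q=W[(abs(W[...,0]-T[0])<.025)&(abs(W[...,1]-T[1])<.025)&(W[...,2]>max(T[2]-.10,.112))&(W[...,2]<T[2]-.02)]
        f=cam[:2]-T[:2]; f/=np.linalg.norm(f); ax=np.median(q[:,:2],0)-f*.0043
        zs=np.polyfit(q[:,2],q[:,:2],1)[0]
        g=W[(W[...,0]>.48)&(W[...,0]<.66)&(W[...,1]>-.03)&(W[...,1]<.16)&(W[...,2]>.092)&(W[...,2]<.0975)]
        (x,y),wh,a=cv2.minAreaRect(g[:,:2].astype(np.float32))
        th=np.deg2rad(9.8); R=np.array([[np.cos(th),-np.sin(th)],[np.sin(th),np.cos(th)]]); b=np.r_[x,y]+R@[-.02,-.02]
        print(n,len(q),'axis',ax.round(4),'slope',zs.round(3),'minz',q[:,2].min(),'bush',b.round(4),'err mm',((ax-b)*1e3).round(1),wh)
E
python3 -c "
from rel import *
rel('4')
T=manip.sense()['tool_pos']; L=[]
for n in('scene4','side4'):
    c,p,d=load(n); u,v=proj(c,[.552,.046,.12])[0].astype(int); L.append(cv2.resize(p[v-35:v+35,u-35:u+35],(400,400),interpolation=cv2.INTER_CUBIC))
cv2.imwrite('pics/b4.png',np.hstack(L)[:,:,::-1])"
```

```text
[0.5529 0.0436 0.231 ] [ 9.760e-02  9.952e-01 -4.000e-04 -6.000e-04] [ 0.  -0.7 -1.5]
scene 46 axis [0.5515 0.0443] slope [ 0.013 -0.003] minz 0.1321381802052451 bush [0.5514 0.0457] err mm [ 0.  -1.4] (0.11285903304815292, 0.12025302648544312)
side 114 axis [0.5525 0.0437] slope [0.015 0.006] minz 0.13150325963758241 bush [0.5513 0.0448] err mm [ 1.2 -1.1] (0.11316639184951782, 0.12321697175502777)
```

View pics/b4.png

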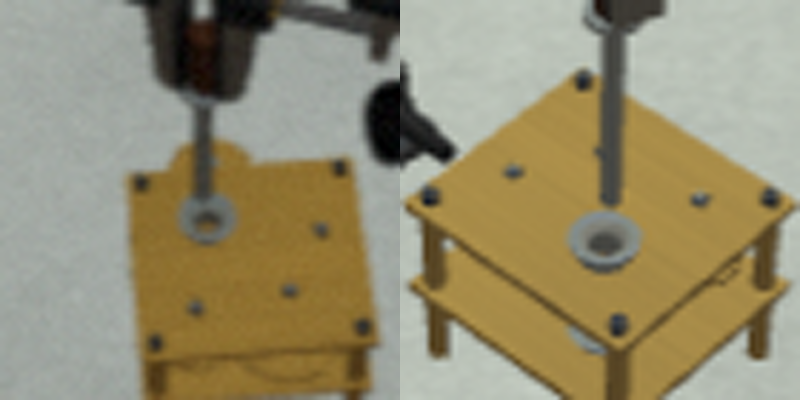

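Both views show the rod just above the bush mouth and within about 1.5 mm of centre. Descending slowly.

Request:
play_rows(delta_pos=[[0.02,0.03,0],[0,0,0.15],[0,0,0.15],[0,0,0.15],[0,0,0.15],[0,0,0.15],[0,0,0.15],[0,0,0]], roll=[0,0,0,0,0,0,0,0])

```text
t: 12.3
tool_pos: [0.5519, 0.0459, 0.1943]
tool_rot: [0.097, 0.995, -0.0, -0.001]
ft_force: [-0.1, -0.3, -0.9]
opening: 0.0154
finger_force: 30.0
```

Request:
play_rows(delta_pos=[[0,0,0],[0,0,0]], roll=[0,0])

```text
t: 12.5
tool_pos: [0.5528, 0.0459, 0.1957]
tool_rot: [0.097, 0.995, 0.0, 0.0]
ft_force: [-0.2, -0.6, -0.7]
opening: 0.0155
finger_force: 30.0
```

Request:
play_rows(delta_pos=[[0,0,0.15],[0,0,0.15],[0,0,0.15],[0,0,0.15],[0,0,0.15],[0,0,0.15],[0,0,0],[0,0,0]], roll=[0,0,0,0,0,0,0,0])

```text
t: 13.3
tool_pos: [0.5525, 0.0459, 0.1593]
tool_rot: [0.097, 0.995, -0.0, -0.0]
ft_force: [-0.4, -0.3, -0.9]
opening: 0.0154
finger_force: 30.0
```

Request:
play_rows(delta_pos=[[0,0,0.1],[0,0,0.15],[0,0,0.15],[0,0,0.15],[0,0,0.15],[0,0,0.15],[0,0,0],[0,0,0]], roll=[0,0,0,0,0,0,0,0])

```text
t: 14.1
tool_pos: [0.5525, 0.0459, 0.1252]
tool_rot: [0.097, 0.995, -0.0, -0.0]
ft_force: [-0.3, 0.2, -0.8]
opening: 0.0151
finger_force: 30.0
```

```bash
python3 -c "
from h import *
s=manip.sense();T=s['tool_pos']; print(T,s['joint_vel'].round(4),s['ft_force'])
L=[]
for n in('scene','side'):
    c,p,d=snap(n,n+'5'); W=cloud(c,d); u,v=proj(c,[.552,.046,.09])[0].astype(int); L.append(cv2.resize(p[v-35:v+35,u-35:u+35],(400,400),interpolation=cv2.INTER_CUBIC))
    q=W[(abs(W[...,0]-T[0])<.02)&(abs(W[...,1]-T[1])<.02)&(W[...,2]<.035)]; print('below',len(q),q[:,2].min() if len(q) else '')
    q=W[(W[...,0]>.51)&(W[...,0]<.57)&(W[...,1]>.21)&(W[...,1]<.252)&(W[...,2]>.15)&(W[...,2]<.17)]; print('lever',len(q),q.mean(0))
    print(proj(c,[[T[0],T[1],T[2]-.0085+.0],[T[0],T[1],.0167]])-[u-35,v-35])
cv2.imwrite('pics/b5.png',np.hstack(L)[:,:,::-1])"
```

```text
[0.55254394 0.04586269 0.12524078] [-0.0016 -0.0085  0.0002 -0.0059  0.0002  0.0007  0.0003] [-0.31624329  0.24066901 -0.84357252]
below 0 
lever 27 [0.54420704 0.24321004 0.16238847]
[[35.44038395 30.77163136]
 [35.30477228 47.22828464]]
below 37 -0.002390233911816971
lever 47 [0.53968207 0.24117323 0.15966324]
[[35.80549808 27.67545872]
 [35.33122553 55.86198752]]
```

View pics/b5.png

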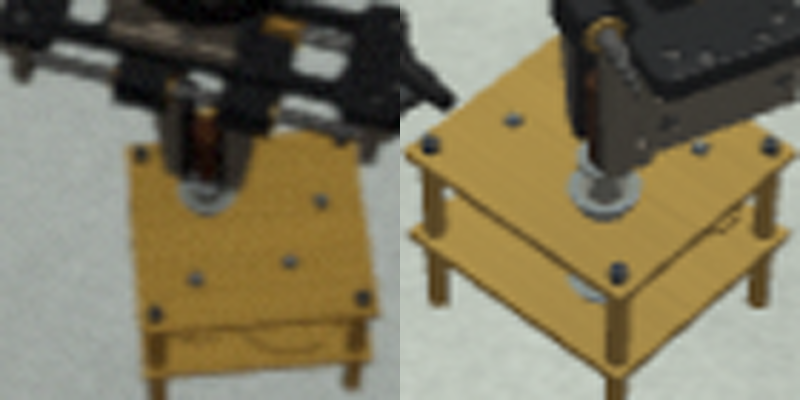

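The disc sits clear above the bush, the forces are near zero and the lever is back at rest. Handing in.

Request:
play_rows(delta_pos=[[0,0,0],[0,0,0],[0,0,0],[0,0,0],[0,0,0]], roll=[0,0,0,0,0])

```text
t: 14.7
tool_pos: [0.5526, 0.0459, 0.1255]
tool_rot: [0.097, 0.995, 0.0, 0.0]
ft_force: [0.5, -0.2, -0.5]
opening: 0.0154
finger_force: 30.0
```

```bash
python3 -c "
from bench import manip
s=manip.sense();print(s['tool_pos'],s['ft_force'],s['finger_force']);print(manip.hand_in())"
```

```text
[0.55262629 0.04592855 0.1254789 ] [ 0.52196174 -0.19316527 -0.48654765] 29.995229244232178
the job is handed in; nothing more can be done
None
```

Handed in at about 14.7 s: the trigger was squeezed to its stop and sprang back, and the gripper holds the guide rod steady through both bushes, tip about 17 mm above the bench (worked out from the gripper height, as the cameras couldn't see it) and disc clear above the upper bush.

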